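Present a welding filter plate label up

TASK

Two filter plates stand on edge in the rack. Take the one in the slot with the red tab: first push it along its slot, away from the robot, up against the blue end stop, then find its frosted end by the corner notch, grip it there (not on the dark window) and lift it well clear, a hand's width or more above the rack. Tip it so that its label faces upward, at least halfway from upright to level, and finish while holding it still like that; leave the other plate and the things round about alone.

Things in the scene. Friction and masses are not known exactly. Their poses are not given: they have to be found in the camera images.
- plate_a: filter plate 108 x 51 x 8 mm, 0.11 kg, on edge in either slot, 2 to 4 cm short of the stop. Dark green window; one end frosted white, with a 10 x 10 mm notch in its top corner. Cream label with yellow stripe on one face only, at the frosted end: seen with the notch top right, the label faces you. Origin: middle of lower edge; x to frosted end, z to notched edge, label face looks to -y
- plate_b: second filter plate, same in every way as plate_a, in the other slot. On both: the frosted part is x = +16 to +54 mm (38 mm, white on both faces), the window x = -54 to +16; z = 0 to 51 mm; faces at y = -4 (label) and +4 mm; the notch takes x over 44 with z over 41 mm
- plate_rack: fixed rack: dark steel base 165 x 190 x 8 mm, two slots 90 mm apart. Origin: bench level, midway between slots; x along the slots to the end stops (away from the robot), y left, z up. Slots 10 mm wide between black rails 7 mm thick, x = -80 to +65 mm, rail tops 28 mm above the bench; slot floor 8 mm, a plate's top edge 59 mm above the bench. Red tab: near end of the slot at y = -45 mm
- tab_slot (a point): far end of the red-tabbed slot: middle of its floor (8 mm above the bench), on the near face of its blue end stop (12 mm thick, 30 mm wide, top 42 mm above the bench). A plate pushed home has its origin 54 mm before this point along the slot; the slot's near end is open. Axes as the rack's
- plain_slot (a point): the same point of the slot without a tab, at the rack's y = +45 mm
- collet_tin: loose bystander, not to be disturbed; origin at the centre of its underside. Flat black and white tin box with a red stripe, 65 x 94 x 26 mm.
- marker: loose bystander, not to be disturbed; origin at the centre of its underside. White and yellow paint marker lying down, 13 x 133 x 13 mm.
- spanner_13: loose bystander, not to be disturbed; origin at the centre of its underside. Steel open-ended spanner lying down, 28 x 157 x 8 mm.

How it is judged (in metres and radians):
On the way:
1. the plate in the red-tabbed slot is pushed along its slot up against the end stop (within 4 mm), still seated in the slot (((x of plate_a in the frame of plate_rack above 0.0065 m and z of plate_a in the frame of plate_rack below 0.0125 m and y of plate_a in the frame of plate_rack between -0.06 and -0.03 m) or (x of plate_b in the frame of plate_rack above 0.0065 m and z of plate_b in the frame of plate_rack below 0.0125 m and y of plate_b in the frame of plate_rack between -0.06 and -0.03 m))), for 0.2 s.
At the end, for the whole second after the job is handed in: plate from the red-tabbed slot held still in the fingers, grasp point on its frosted part, middle of its lower edge 120 mm or more above the bench, label face within 54 degrees of straight up, off the rack; other plate still in its slot, within 10 mm of its start (((height (world z) of plate_a above 0.12 m and angle between plate_a's own y axis and vertical above 2.2 rad and contact force between plate_a and the fingers above 1 N and contact force between plate_a and plate_rack below 0.1 N and x of the grasp point in the frame of plate_a above 0.016 m and linear speed of plate_a below 0.03 m/s and y of plate_b in the frame of plate_rack above 0.03 m and z of plate_b in the frame of plate_rack below 0.0125 m and distance of plate_b from where it was at the start of the episode below 0.01 m) or (height (world z) of plate_b above 0.12 m and angle between plate_b's own y axis and vertical above 2.2 rad and contact force between plate_b and the fingers above 1 N and contact force between plate_b and plate_rack below 0.1 N and x of the grasp point in the frame of plate_b above 0.016 m and linear speed of plate_b below 0.03 m/s and y of plate_a in the frame of plate_rack above 0.03 m and z of plate_a in the frame of plate_rack below 0.0125 m and distance of plate_a from where it was at the start of the episode below 0.01 m))); the arm keeps its last pose, push and grip.
It fails at once if the tin box is moved more than 20 mm (distance of collet_tin from where it was at the start of the episode above 0.02 m).
It fails at once if the marker is moved more than 20 mm (distance of marker from where it was at the start of the episode above 0.02 m).
It fails at once if the spanner is moved more than 20 mm (distance of spanner_13 from where it was at the start of the episode above 0.02 m).
It fails at once if both plates are moved (distance of each of plate_a, plate_b from where it was at the start of the episode above 0.015 m).
It also fails if it takes over 48 s, if anything falls off the work surface, if the arm or the gripper's body presses on something with over 40 N, if the wrist force passes 120 N, or if a joint passes its speed limit or range.

ROBOT

A 7-joint arm with a two-finger parallel gripper is mounted at the origin on a cart in front of the work surface, level with it; the furniture and walls round the work are solid. World frame = base frame: x ahead of the robot, y to its left, z up, the work surface at z = 0. Lengths are in mm, angles in degrees, forces in N, time in s.
With the tool pointing down it reaches from about 425 to 950 mm from the base axis. Payload 16.7 kg.
Tool frame: the origin (TCP) lies between the finger pads; the fingertips stand bot.tip_reach ahead of it and the grasp point (between the pads) lies 6 mm ahead of it (bot.tip_reach is the distance from the TCP to the fingertips, in mm); z points along the fingers, y is the line along which they close (so a half turn about z gives the same grasp; the last joint's range is limited). The gripper opens to 94 mm and grips with 3 to 60 N. Pads are 16 mm wide; open, the fingers measure 119 mm over their backs; the gripper's body (75 mm by 177 mm) begins 78 mm behind the grasp point.
Start: joints at [62.71, 24.414, 4.234, 92.017, -1.954, 63.644, -3.845], TCP at [216.652, -639.248, 230.467] pointing down, gripper open.
Joint ranges: [-163.25, 163.25], [-28.42, 122.38], [-70.27, 78.77], [12.13, 141.07], [-58.53, 238.53], [9.26, 117.41], [-156.51, 156.51]. Speed limits (degrees/s): [108.29, 108.29, 136.94, 136.94, 172.46, 172.46, 172.46].

INTERFACE

Orientations are given as [roll, pitch, yaw] about the fixed x, y, z axes, in that order (R = Rz(yaw) Ry(pitch) Rx(roll)).
In Python, from station import bot gives the robot as it stands.
- The arm moves only by the shell command python3 -m creep 'ROWS' [OPENING] [FORCE]. ROWS is JSON, a list of rows, each a list of 2 entries, a list of its own where there are three numbers: the shift along the tool's x, y, z in units of 40 mm (1.0 is 40 mm), then the turn about the tool's z in units of 8 degrees (1.0 is 8 degrees). A call has 1 to 20 rows; each row is the pose to reach, as a shift and turn from the pose commanded when the call began, along the tool's axes at that moment; what a row does not reach only later rows make up. A row lasts 1/8 s, in which the tool goes at most 62.5 mm and 10.7 degrees, less where a joint would pass 70% of its speed; a pose out of reach is approached as far as the arm can. A call with a gripper value outside its range is refused whole. OPENING is the finger opening in mm, from 0 to 94, set as the call begins (- or left out, the last holds). The fingers move at their own pace and stop on an object; FORCE is the grip in N (left out, the last holds). Time passes only in rows, so rows that repeat a pose let the fingers close. It gives the time, the measured TCP pose, the force, the opening and the grip force at its end, in the units of the state.
- bot.get_state(): the state, without advancing time (a new reading comes with each control period).
- bot.capture(name): name is "side" or "top"; returns the picture (400x640x3 uint8, red, green, blue); there is no depth.
- bot.camera_params(name): a dict with "mtx" (3x3 intrinsics, pixels), "dist" ([k1, k2, p1, p2, k3] as OpenCV has them; the pictures are not rectified), "camera_from_world" (4x4, takes a point from world to camera coordinates). Camera axes: x right, y up, looking along -z (the intrinsics and any distortion apply to the point x, -y, -z); pixel columns grow to the right and rows downward; lengths in mm; the calibration is good to about 2 mm. A picture is of the moment at which its call begins. camera_params takes no time and is no camera call.
- bot.close_job(): hands the job in; it is judged then, once.
The state is a dict: "t": time; "joint_pos": joint angles; "dq": joint speeds; "joint_efforts": joint torques, N m; "eef_pos": TCP position; "tool_rot": TCP orientation; "contact_force": force on the tool from outside, world axes, zero at the start; "wrist_torque": the same for the moment, N m; "finger_gap": opening from 0.0 (shut) to 1.0 (fully open); "gripper_force": force on a finger pad.
Only numpy, scipy, OpenCV 4.12 (cv2) and the standard library are available. Lean on these libraries where they do the work, as an engineer would, in place of code of your own. Each camera call takes 0.05 s, during which the arm holds its last target. There are 200 camera calls.

## Working session

There is one attempt and no reset: what is moved stays moved. The work goes in short steps, Python scripts to look and compute and a shell command to move; the robot and the scene stay as the last step left them, time stands still between calls to the robot, and variables do not carry over. Pictures are saved under pics/ and viewed, at most 13 in all, crops included, and the job is handed in when it is done.

```bash
mkdir -p pics; ls
python3 - <<'E'
from station import bot
import cv2,numpy as np
np.set_printoptions(precision=3,suppress=True)
for n in("top","side"):
    im=bot.capture(n); cv2.imwrite(f"pics/{n}0.png",im[...,::-1]); p=bot.camera_params(n); print(n,p)
s=bot.get_state();print(s,bot.tip_reach)
E
```

```text
pics
top {'mtx': array([[487.102,   0.   , 320.435],
       [  0.   , 487.102, 198.633],
       [  0.   ,   0.   ,   1.   ]]), 'dist': array([0.011, 0.   , 0.   , 0.   , 0.   ]), 'camera_from_world': array([[   -0.012,    -1.   ,    -0.012,    15.605],
       [    0.99 ,    -0.014,     0.143,  -644.483],
       [   -0.143,    -0.01 ,     0.99 , -1094.04 ],
       [    0.   ,     0.   ,     0.   ,     1.   ]])}
side {'mtx': array([[466.068,   0.   , 318.672],
       [  0.   , 466.068, 209.91 ],
       [  0.   ,   0.   ,   1.   ]]), 'dist': array([0.027, 0.   , 0.   , 0.   , 0.   ]), 'camera_from_world': array([[   -0.999,     0.039,     0.025,   645.156],
       [   -0.003,    -0.591,     0.807,   -62.168],
       [    0.046,     0.806,     0.59 , -1123.231],
       [    0.   ,     0.   ,     0.   ,     1.   ]])}
{'t': 0.1, 'joint_pos': array([62.71 , 24.445,  4.232, 92.046, -1.954, 63.645, -3.846]), 'dq': array([ 0.006, -0.155,  0.104, -0.169,  0.006,  0.055,  0.031]), 'joint_efforts': array([  0.006, -93.747,   3.675, -45.505,  -0.049,   0.017,   0.   ]), 'eef_pos': array([ 216.546, -638.951,  229.878]), 'tool_rot': array([-179.936,    0.004,   18.72 ]), 'contact_force': array([ 1.037,  0.084, -0.254]), 'wrist_torque': array([-0.003, -0.033, -0.025]), 'gripper_force': 0.0, 'finger_gap': 1.0028127666309594} 25.0
```

View pics/top0.png

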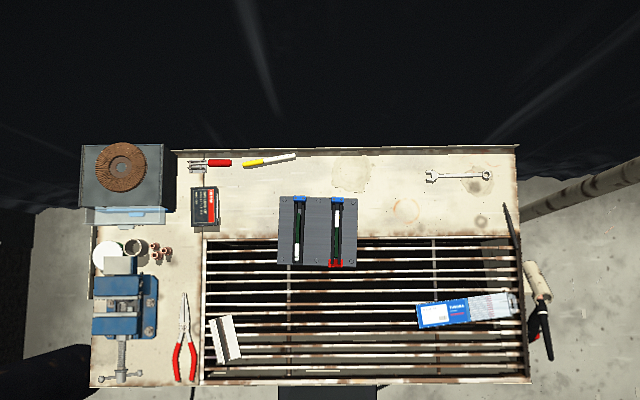

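View pics/side0.png

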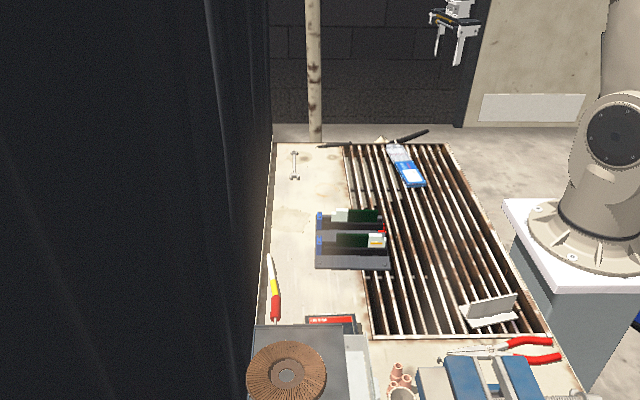

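The red-tab slot is the right-hand one, with its tab at top view (336,263). Its plate has the frosted part at the far end (rows 212–235) and the window near. The label must face −y, since it isn't visible to the side camera. The free sheet-metal bench is right of the rack, around cols 375–510, rows 185–235.

```bash
cat > h.py <<'E'
import cv2,numpy as np
from station import bot
np.set_printoptions(precision=1,suppress=True)
def ray(n,uv,z):
    p=bot.camera_params(n);q=cv2.undistortPoints(np.float64(uv).reshape(-1,1,2),p["mtx"],p["dist"]).reshape(-1,2)
    M=p["camera_from_world"];R=M[:3,:3];o=-R.T@M[:3,3]
    d=np.c_[q[:,0],-q[:,1],-np.ones(len(q))]@R
    return o+d*((z-o[2])/d[:,2])[:,None]
def blobs(im,lo,hi,roi,amin=4):
    x0,y0,x1,y1=roi; m=cv2.inRange(cv2.cvtColor(im,cv2.COLOR_RGB2HSV),lo,hi); k=np.zeros_like(m);k[y0:y1,x0:x1]=m[y0:y1,x0:x1]
    n,l,s,c=cv2.connectedComponentsWithStats(k)
    return [(s[i],c[i]) for i in range(1,n) if s[i][4]>=amin]
def snap(n,name,x0,y0,x1,y1,f):
    im=bot.capture(n);cv2.imwrite(f"pics/{name}.png",cv2.resize(im[y0:y1,x0:x1,::-1],None,fx=f,fy=f,interpolation=cv2.INTER_NEAREST));return im
E
python3 - <<'E'
from h import *
im=snap("top","t1",270,185,370,275,6)
for nm,lo,hi,z in(("blue",(100,120,80),(125,255,255),42),("red",(0,150,90),(8,255,255),20),("white",(0,0,150),(180,60,255),59)):
    for s,c in blobs(im,lo,hi,(275,190,366,275)): print(nm,s,c,ray("top",[c,[s[0]-.5,s[1]-.5],[s[0]+s[2]-.5,s[1]+s[3]-.5]],z))
# rack base outline corners approximated in view
E
```

```text
blue [293 196  13   5  57] [299.  198.1] [[647.3  57.7  42. ]
 [653.6  72.9  42. ]
 [641.3  42.4  42. ]]
blue [331 197  13   6  54] [337.1 199.1] [[643.5 -31.9  42. ]
 [650.  -16.5  42. ]
 [635.4 -46.8  42. ]]
red [328 259  15   9  91] [334.8 263.2] [[494.8 -24.4  20. ]
 [505.9  -7.4  20. ]
 [484.5 -42.3  20. ]]
white [ 275  190   91   47 1108] [327.7 202.6] [[633.2  -9.6  59. ]
 [665.7 113.6  59. ]
 [553.9 -94.9  59. ]]
white [335 210   4  17  67] [336.5 218.1] [[597.  -29.4  59. ]
 [617.  -25.1  59. ]
 [577.6 -33.6  59. ]]
white [275 238   3   2   6] [276.  238.5] [[552.  110.   59. ]
 [554.3 113.4  59. ]
 [549.6 106.5  59. ]]
white [295 243   4  18  69] [296.5 251.4] [[521.9  63.1  59. ]
 [542.3  67.6  59. ]
 [501.4  58.7  59. ]]
white [275 249   3   2   6] [276.  249.5] [[526.9 109.9  59. ]
 [529.2 113.4  59. ]
 [524.6 106.5  59. ]]
white [357 259   9   2  18] [361.  259.5] [[501.9 -83.4  59. ]
 [504.2 -73.2  59. ]
 [499.5 -93.5  59. ]]
white [275 260   2   2   4] [275.5 260.5] [[502.  111.1  59. ]
 [504.3 113.3  59. ]
 [499.7 108.8  59. ]]
white [275 271  47   3  97] [295.3 271.7] [[476.3  66.2  59. ]
 [479.5 113.3  59. ]
 [471.5   6.7  59. ]]
white [329 271  37   2  73] [346.9 271.5] [[475.3 -50.8  59. ]
 [478.   -9.2  59. ]
 [472.6 -92.8  59. ]]
```

View pics/t1.png

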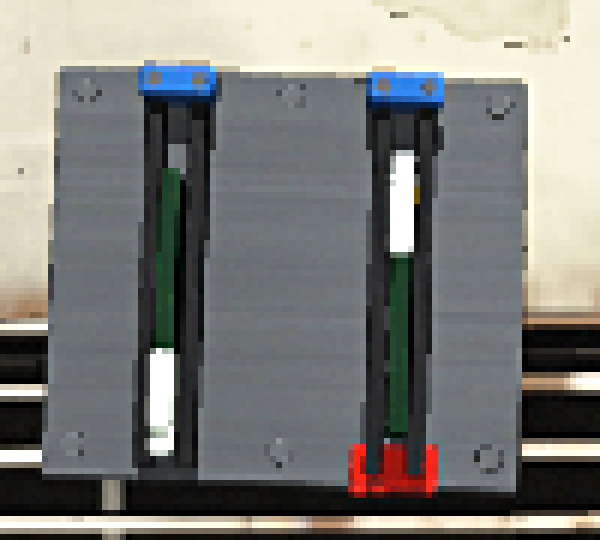

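Rack yaw comes out at about −2.4°. The plate origin is near (562, −28), its near end at x≈508, and the stop's near face at x≈637. That means a push of about 21 mm. I'll work out the approach shift next.

```bash
cat >> h.py <<'E'
from scipy.spatial.transform import Rotation as Ro
def go(xyz,yaw):
    s=bot.get_state();R=Ro.from_euler("xyz",s["tool_rot"],degrees=True).as_matrix()
    print("shift",np.round(R.T@(np.array(xyz)-s["eef_pos"])/40,2),"turn",round((s["tool_rot"][2]-yaw)/8,2))
E
python3 - <<'E'
from h import *
im=bot.capture("side")
for s,c in blobs(im,(0,150,90),(8,255,255),(365,210,400,245),2):print(s,c,[ray("side",[[c[0],s[1]]],z) for z in(10,20,30,40)])
go([470,-24,130],-2.4)
E
```

```text
[383 223   2   2   4] [383.5 223.5] [array([[487.6, -40.8,  10. ]]), array([[490.6, -28. ,  20. ]]), array([[493.6, -15.1,  30. ]]), array([[496.7,  -2.3,  40. ]])]
[378 226   9   7  27] [382.6 229.7] [array([[491.6, -29.2,  10. ]]), array([[494.6, -16.5,  20. ]]), array([[497.6,  -3.8,  30. ]]), array([[500.5,   8.9,  40. ]])]
shift [ 10.9 -12.5   2.5] turn 2.64
```

```bash
python3 -m creep '[[[2,-2.3,0.4],0.6],[[4,-4.6,0.8],1.2],[[6,-6.9,1.2],2],[[8,-9.2,1.7],2.64],[[10,-11.5,2.2],2.64],[[10.9,-12.5,2.5],2.64],[[10.9,-12.5,2.5],2.64],[[10.9,-12.5,2.5],2.64],[[10.9,-12.5,2.5],2.64],[[10.9,-12.5,2.5],2.64],[[10.9,-12.5,2.5],2.64],[[10.9,-12.5,2.5],2.64],[[10.9,-12.5,2.5],2.64],[[10.9,-12.5,2.5],2.64]]' 0 40
python3 - <<'E'
from h import *
go([482,-24.6,60],-2.4)
E
```

```text
t: 1.95
eef_pos: [468.8, -27.0, 130.7]
tool_rot: [180.0, -0.0, -2.5]
contact_force: [0.2, -0.5, -0.4]
finger_gap: 0.004
gripper_force: 0.0
shift [ 0.3 -0.1  1.8] turn -0.01
```

```bash
python3 -m creep '[[[0.1,-0.06,0.9],0],[[0.2,-0.06,1.5],0],[[0.2,-0.06,1.75],0],[[0.2,-0.06,1.75],0],[[0.2,-0.06,1.75],0]]'
python3 - <<'E'
from h import *
snap("top","t2",270,185,370,275,5)
im=snap("side","s2",300,170,430,280,5)
go([482,-24.6,60],-2.4)
E
```

```text
t: 2.58
eef_pos: [477.6, -23.9, 61.4]
tool_rot: [-180.0, -0.1, -2.4]
contact_force: [0.2, -0.6, 0.5]
finger_gap: 0.003
gripper_force: 0.0
shift [0.1 0.  0. ] turn -0.0
```

View pics/s2.png

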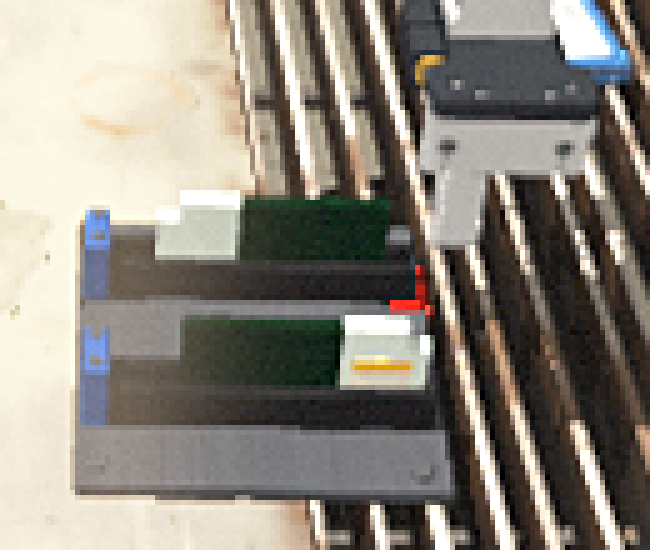

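The view shows the closed fingers (crop 435–485, 180–240) just short of the window end of the red-slot plate, with the tips at rail-top level. The notch is at the far top corner (170,215), as expected. I'll start the push.

```bash
python3 -m creep '[[[0.3,0,0],0],[[0.45,0,0],0],[[0.55,0,0],0],[[0.65,0,0],0],[[0.75,0,0],0],[[0.82,0,0],0],[[0.9,0,0],0],[[0.95,0,0],0],[[0.95,0,0],0],[[0.95,0,0],0]]'
python3 - <<'E'
from h import *
im=snap("top","t3",270,185,370,275,5)
for s,c in blobs(im,(0,0,150),(180,60,255),(325,202,346,245)): print(s,c,ray("top",[c,[s[0]-.5,s[1]-.5],[s[0]+s[2]-.5,s[1]+s[3]-.5]],59))
E
```

```text
t: 3.92
eef_pos: [515.2, -25.3, 60.5]
tool_rot: [-180.0, -0.0, -2.4]
contact_force: [-0.5, 0.5, -0.1]
finger_gap: 0.006
gripper_force: 0.0
[325 204  21  41 636] [335.4 228.9] [[572.2 -26.4  59. ]
 [631.3  -2.2  59. ]
 [536.2 -48.8  59. ]]
```

Still free of the stop; creep on in small steps.

```bash
python3 -m creep '[[[0.05,0,0],0],[[0.1,0,0],0],[[0.1,0,0],0],[[0.1,0,0],0]]'; python3 -m creep '[[[0.03,0,0],0],[[0.06,0,0],0],[[0.06,0,0],0],[[0.06,0,0],0]]'; python3 -m creep '[[[0.03,0,0],0],[[0.06,0,0],0],[[0.06,0,0],0]]'
```

```text
t: 4.47
eef_pos: [519.2, -25.4, 60.5]
tool_rot: [-180.0, -0.0, -2.4]
contact_force: [-0.8, 0.3, -1.1]
finger_gap: 0.003
gripper_force: 0.0
t: 4.97
eef_pos: [521.2, -25.6, 60.4]
tool_rot: [180.0, 0.0, -2.4]
contact_force: [-3.1, -0.1, 1.7]
finger_gap: 0.007
gripper_force: 2.0
t: 5.35
eef_pos: [521.4, -25.7, 60.0]
tool_rot: [180.0, 0.3, -2.4]
contact_force: [-15.3, 1.7, 11.5]
finger_gap: 0.007
gripper_force: 8.2
```

Seated on the stop (about 15 N, TCP x 521). I'll back off, lift clear, open to 34 mm and move over the frosted part, plate x = +28.

```bash
python3 -m creep '[[[0,0,0],0],[[-0.3,0,0],0],[[-0.3,0,-1],0],[[-0.3,0,-1.5],0],[[0.9,0,-1.5],0],[[2.2,0,-1.5],0],[[2.25,0,-1.5],0],[[2.25,0,-1.5],0],[[2.25,0,-1.5],0]]' 34
python3 - <<'E'
from h import *
im=snap("top","t4",270,185,370,275,5);im=snap("side","s4",300,150,430,270,5)
go([611,-29.7,57],-2.4)
E
```

```text
t: 6.48
eef_pos: [613.0, -29.5, 120.6]
tool_rot: [180.0, 0.0, -2.4]
contact_force: [-0.7, 0.1, 0.1]
finger_gap: 0.364
gripper_force: 0.0
shift [-0.1  0.   1.6] turn 0.0
```

View pics/s4.png

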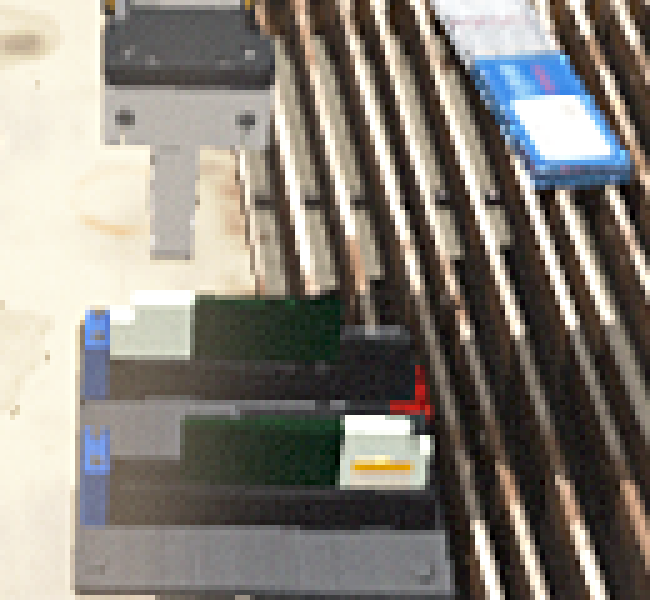

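The plate is home against the blue stop (crop col 110). The finger, at cols 150–192, is over the frosted part (112–193), slightly to the window side. I'll go down with +2 mm in x, grip and lift.

```bash
python3 -m creep '[[[0.05,0,0.8],0],[[0.05,0,1.3],0],[[0.05,0,1.58],0],[[0.05,0,1.58],0],[[0.05,0,1.58],0]]' && python3 -m creep '[[[0,0,0],0],[[0,0,0],0],[[0,0,0],0],[[0,0,0],0],[[0,0,0],0]]' 0 40 && python3 -m creep '[[[0,0,-0.3],0],[[0,0,-1],0],[[0,0,-2],0],[[0,0,-3],0],[[0,0,-3],0],[[0,0,-3],0]]'
python3 - <<'E'
from h import *
im=snap("top","t5",250,130,530,280,2.8);im=snap("side","s5",240,100,440,270,4)
E
```

```text
t: 7.2
eef_pos: [616.3, -29.4, 58.0]
tool_rot: [-180.0, -0.1, -2.4]
contact_force: [-0.0, 0.0, 0.4]
finger_gap: 0.361
gripper_force: 0.0
t: 7.82
eef_pos: [615.9, -30.0, 57.5]
tool_rot: [180.0, -0.0, -2.4]
contact_force: [-1.1, -3.8, 3.4]
finger_gap: 0.081
gripper_force: 39.9
t: 8.57
eef_pos: [615.6, -29.2, 177.2]
tool_rot: [-180.0, 0.0, -2.4]
contact_force: [-0.5, -0.1, -2.7]
finger_gap: 0.083
gripper_force: 39.9
```

View pics/s5.png

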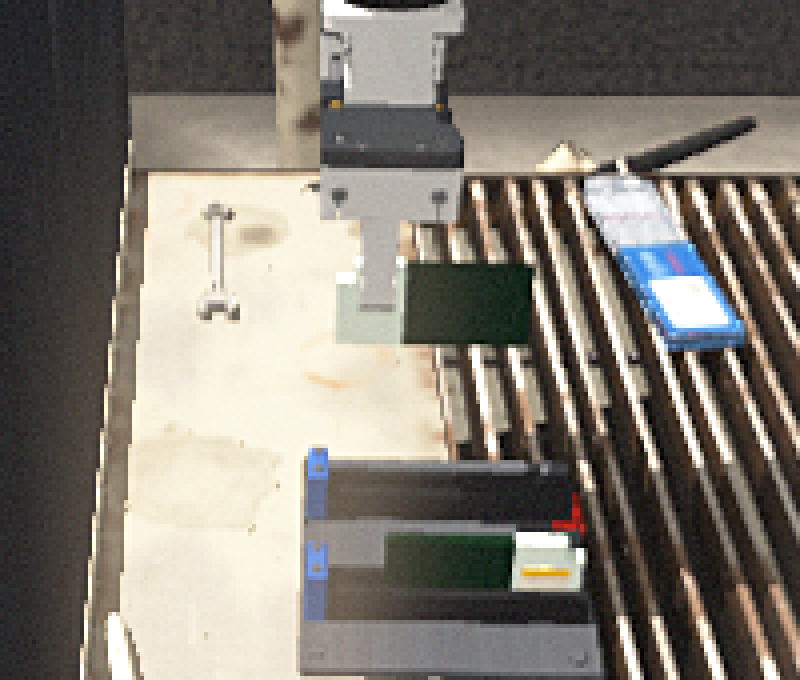

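Plate held level by the frosted part, hanging about 49 mm below the TCP. The interface cannot tilt the tool. So I'll set the plate down on the clear bench to the right, topple it label-up, and regrip the frosted end across its 51 mm width. First I'll check that spot.

Run:
```python
from h import *
print(ray("top",[[425,176],[495,176],[460,180],[420,237],[361,237],[420,152]],0))
go([680,-180,100],-2.4)
```

```text
[[ 703.7 -248.8    0. ]
 [ 701.2 -418.9    0. ]
 [ 692.6 -333.4    0. ]
 [ 554.9 -230.4    0. ]
 [ 556.7  -88.8    0. ]
 [ 764.  -239.1    0. ]]
shift [1.8 3.7 1.9] turn 0.0
```

View pics/t5.png

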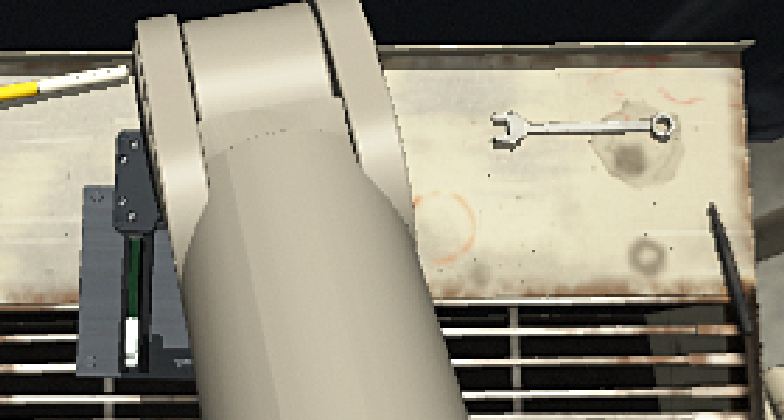

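The top view shows bare sheet between the rack and the spanner (y −249 and beyond), with solid sheet from x=557 to about 750. The drop spot is clear.

```bash
python3 -m creep '[[[0.5,1,0],0],[[1,2,0],0],[[1.5,3,0],0],[[1.8,3.7,0],0],[[1.8,3.7,1],0],[[1.8,3.7,2],0],[[1.8,3.7,2.6],0],[[1.8,3.7,2.9],0],[[1.8,3.7,2.9],0],[[1.8,3.7,2.9],0]]'; python3 -m creep '[[[0,0,0.1],0],[[0,0,0.2],0],[[0,0,0.2],0],[[0,0,0.2],0]]'
```

```text
t: 9.93
eef_pos: [682.2, -180.5, 62.3]
tool_rot: [180.0, -0.1, -2.4]
contact_force: [0.5, -0.0, -0.9]
finger_gap: 0.083
gripper_force: 39.9
t: 10.42
eef_pos: [681.7, -180.4, 53.4]
tool_rot: [-180.0, -0.0, -2.4]
contact_force: [-1.0, 0.7, 0.2]
finger_gap: 0.083
gripper_force: 39.9
```

```bash
python3 -m creep '[[[0,0,0.04],0],[[0,0,0.07],0],[[0,0,0.07],0],[[0,0,0.07],0]]'; python3 -m creep '[[[0,0,0.02],0],[[0,0,0.03],0],[[0,0,0.03],0]]'
```

```text
t: 10.92
eef_pos: [681.6, -180.4, 50.5]
tool_rot: [-180.0, -0.0, -2.4]
contact_force: [0.4, -0.1, -0.6]
finger_gap: 0.085
gripper_force: 39.9
t: 11.3
eef_pos: [681.7, -180.4, 49.5]
tool_rot: [-180.0, -0.0, -2.4]
contact_force: [-1.7, -0.1, 3.3]
finger_gap: 0.083
gripper_force: 39.9
```

Touchdown (3 N). I'll open and raise the tips to about 41 mm, then look.

```bash
python3 -m creep '[[[0,0,0],0],[[0,0,0],0],[[0,0,0],0],[[0,0,0],0],[[0,0,0],0],[[0,0,0],0],[[0,0,-0.2],0],[[0,0,-0.4],0],[[0,0,-0.4],0]]' 94
python3 - <<'E'
from h import *
snap("side","s6",260,100,440,250,4)
E
```

```text
t: 12.42
eef_pos: [682.2, -180.5, 66.5]
tool_rot: [180.0, -0.1, -2.4]
contact_force: [-0.3, -0.1, 0.3]
finger_gap: 0.988
gripper_force: 0.0
```

View pics/s6.png

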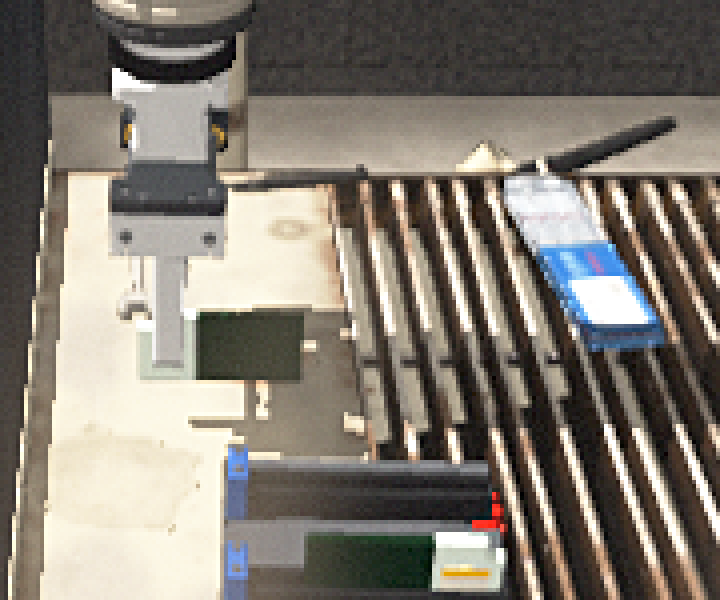

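Plate stands upright by itself (crop 140–303, 310–380) between the open fingers. I'll shift back to its middle and topple it towards +y with the −y finger.

```bash
python3 -m creep '[[[-0.4,0,0],0],[[-0.78,0,0],0],[[-0.78,-0.5,0],0],[[-0.78,-0.9,0],0],[[-0.78,-1.05,0],0],[[-0.78,-1.15,0],0],[[-0.78,-1.25,0],0],[[-0.78,-1.35,0],0],[[-0.78,-1.45,0],0],[[-0.78,-1.55,0],0],[[-0.78,-1.55,0],0],[[-0.78,-1.55,-1.5],0],[[-0.78,-1.55,-3],0],[[-0.78,-1.55,-3],0]]'
python3 - <<'E'
from h import *
snap("side","s7",260,100,440,250,4)
E
```

```text
t: 14.22
eef_pos: [655.5, -117.6, 190.5]
tool_rot: [180.0, -0.5, -2.4]
contact_force: [-0.9, 0.0, -0.1]
finger_gap: 1.003
gripper_force: 0.0
```

View pics/s7.png

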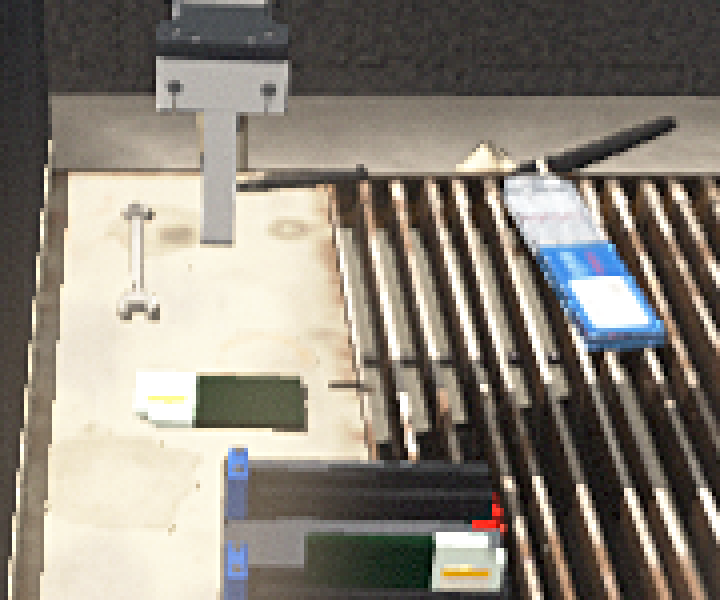

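The plate lies flat, label up: label at crop (165,398), notch lower left (140,415), window at cols 196–306. I'll locate it for the regrip.

Run:
```python
from h import *
im=bot.capture("side")
c=[[260+u/4-.5,100+v/4-.5] for u,v in((196,374),(303,376),(196,426),(306,428))]
print(ray("side",c,8))
h=cv2.cvtColor(im,cv2.COLOR_RGB2HSV)
print(h[190:210:2,320],h[200,294:346:4])
m=np.zeros(im.shape[:2],np.uint8);m[190:212,300:345]=((im[190:212,300:345].max(2)<95))*255
r=cv2.minAreaRect(cv2.findNonZero(m));b=cv2.boxPoints(r);print(b,"\n",ray("side",b,6))
```

```text
[[ 666.  -173.5    8. ]
 [ 595.6 -171.     8. ]
 [ 667.3 -114.9    8. ]
 [ 597.6 -112.4    8. ]]
[[ 24  20 251]
 [ 25  19 255]
 [ 34  57 120]
 [ 39  54  94]
 [ 28  50  91]
 [ 38  71  93]
 [ 30  58  92]
 [ 33  64  92]
 [ 25  64  68]
 [ 30  12 255]] [[  0   0 255]
 [ 29  22 255]
 [ 28  93 255]
 [  0   0 255]
 [ 42  83  71]
 [ 39  79  84]
 [ 36  66  93]
 [ 29  61  92]
 [ 34  54 100]
 [ 33  57  99]
 [ 40  62  91]
 [ 20  31 239]
 [ 22  33 240]]
[[309. 194.]
 [335. 194.]
 [335. 206.]
 [309. 206.]] 
 [[ 664.7 -171.8    6. ]
 [ 596.1 -171.6    6. ]
 [ 599.8 -117.4    6. ]
 [ 665.9 -117.7    6. ]]
```

```bash
python3 -m creep '[[[0.6,0.75,0],0],[[0.6,0.75,0],0],[[0.6,0.75,1],0],[[0.6,0.75,2],0],[[0.6,0.75,3],0],[[0.6,0.75,3.6],0],[[0.6,0.75,3.7],0],[[0.6,0.75,3.7],0],[[0.6,0.75,3.7],0]]' 76
python3 - <<'E'
from h import *
go([679.5,-148,26.5],-2.4)
snap("side","s8",260,100,440,250,4)
E
```

```text
t: 15.45
eef_pos: [676.3, -148.2, 38.4]
tool_rot: [180.0, -0.1, -2.4]
contact_force: [0.4, 0.4, -0.1]
finger_gap: 0.806
gripper_force: 0.0
shift [ 0.1 -0.   0.3] turn -0.0
```

View pics/s8.png

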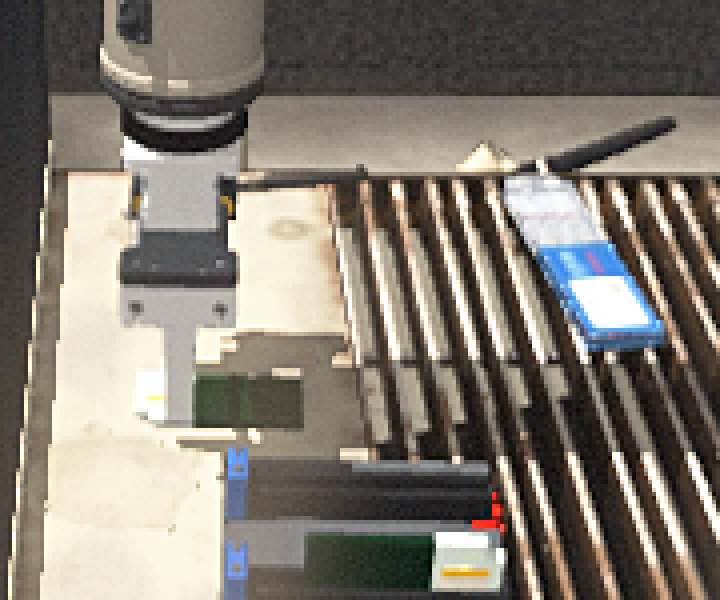

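Finger (cols 162–193) is over the frosted part, just beside the window edge (194). I'll shift +3 mm, lower to the bench, grip at 50 N and lift.

```bash
python3 -m creep '[[[0.08,0,0.15],0],[[0.08,0,0.28],0],[[0.08,0,0.29],0],[[0.08,0,0.29],0]]' && python3 -m creep '[[[0,0,0],0],[[0,0,0],0],[[0,0,0],0],[[0,0,0],0],[[0,0,0],0],[[0,0,0],0]]' 30 50 && python3 -m creep '[[[0,0,-0.2],0],[[0,0,-0.6],0],[[0,0,-1.2],0],[[0,0,-2],0],[[0,0,-3],0],[[0,0,-4],0],[[0,0,-4.5],0],[[0,0,-4.5],0],[[0,0,-4.5],0],[[0,0,-4.5],0]]'
python3 - <<'E'
from h import *
snap("side","s9",260,60,440,210,4)
E
```

```text
t: 16.0
eef_pos: [678.8, -148.2, 25.5]
tool_rot: [-180.0, 0.0, -2.4]
contact_force: [0.2, -0.2, -0.7]
finger_gap: 0.807
gripper_force: 0.0
t: 16.75
eef_pos: [678.9, -148.2, 25.7]
tool_rot: [-180.0, 0.0, -2.4]
contact_force: [-0.9, 0.5, 0.7]
finger_gap: 0.535
gripper_force: 50.0
t: 18.0
eef_pos: [678.3, -148.1, 204.0]
tool_rot: [-180.0, 0.1, -2.4]
contact_force: [0.5, 0.1, -0.5]
finger_gap: 0.536
gripper_force: 50.0
```

View pics/s9.png

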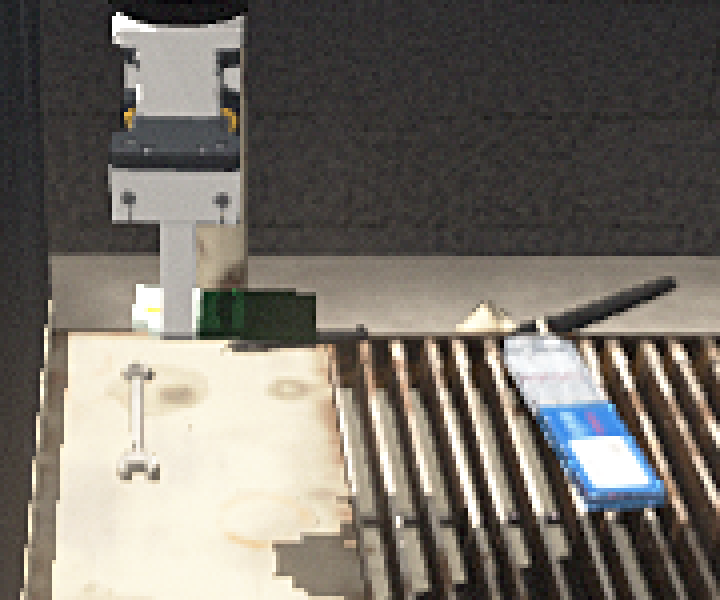

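The plate is held level at about 180 mm, label up. The finger (cols 162–195) is on the frosted part (133–200). I'll let it settle and hand in.

```bash
python3 -m creep '[[[0,0,0],0],[[0,0,0],0],[[0,0,0],0],[[0,0,0],0]]'; python3 -c "
from station import bot
print(bot.close_job())"
```

```text
t: 18.55
eef_pos: [679.0, -148.3, 205.7]
tool_rot: [-180.0, -0.0, -2.4]
contact_force: [0.6, -0.0, -0.6]
finger_gap: 0.532
gripper_force: 50.0
the job is handed in; nothing more can be done
None
```

The red-tab plate was pushed to its stop and lifted out by its frosted end. The moves can't tilt the tool, so I laid it label-up on the bench and regripped it by the frosted end. It was handed in at 18.6 s, held level and still about 180 mm up; the hand-in gave no verdict.

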